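# Divert coupling nuts into the kit tray

### The arm

A 6-joint arm with a two-finger parallel gripper is mounted at the origin on the work surface. World frame = base frame: x ahead of the robot, y to its left, z up, the work surface at z = 0. Lengths are in mm, angles in rad, forces in N, time in s.
With the tool pointing down it reaches from about 375 to 900 mm from the base axis. Payload 3.1 kg.
Tool frame: the origin (TCP) lies on the mounting face of the last link; the fingertips stand 182 mm ahead of it and the grasp point (between the pads) lies r.grasp_offset ahead of it (r.grasp_offset is the distance from the TCP to the grasp point, in mm); z points along the fingers, y is the line along which they close (so a half turn about z gives the same grasp; the last joint's range is limited). The gripper opens to 87 mm and grips with 3 to 60 N. Pads are 19 mm wide; open, the fingers measure 117 mm over their backs; the gripper's body (75 mm by 190 mm) begins 51 mm behind the grasp point.
Start: joints at [1.032, 0.527, 1.433, -0, 1.181, -0.178], TCP at [220.014, 584.972, 404.748] pointing down, gripper open.
Joint ranges: [-3.08, 3.08], [-0.75, 2.2], [0.22, 2.44], [-1.43, 4.57], [0, 2.65], [-2.85, 2.85]. Speed limits (rad/s): [2.79, 2.79, 3.14, 3.14, 3.14, 3.14].

### API

Orientations are given as a rotation vector (axis times angle).
In Python, from rig import sensors, imaging, workorder, r gives the robot as it stands.
- The arm moves only by the tool apply_moves, never from a script. Its argument "deltas" is a list of rows, each an object with "slide": the shift along the tool's x, y, z in units of 20 cm (1.0 is 20 cm), a list of three; "angular": the turn, a rotation vector about the tool's x, y, z in units of 180 degrees (1.0 is 180 degrees), a list of three; "claw": the opening, from -1 (shut) to 1 (fully open), so that 0 is half open. A call has 1 to 5 rows; each row is the pose to reach, as a shift and turn from the pose commanded when the call began, along the tool's axes at that moment, turning the shorter way round; what a row does not reach only later rows make up. A row lasts 1/8 s, in which the tool goes at most 62.5 mm and 10.7 degrees, less where a joint would pass 70% of its speed; a pose out of reach is approached as far as the arm can. A call with a number of a shift or a turn outside -1 to 1 is refused whole. A call with a gripper value outside its range is refused whole. The fingers move at their own pace and stop on an object; "newtons" is the grip in N (left out, the last holds). Time passes only in rows, so rows that repeat a pose let the fingers close. It gives the time, the measured TCP pose, the force, the opening and the grip force at its end, in the units of the state.
- sensors.get_state(): the state, without advancing time (a new reading comes with each control period).
- imaging.grab_frame(name): name is "scene" or "top" or "wrist"; returns the picture (480x640x3 uint8, blue, green, red); there is no depth.
- imaging.calibration(name): a dict with "K" (3x3 intrinsics, pixels), "R" (3x3) and "t" (3): a world point X has camera coordinates R X + t. Camera axes: x right, y down, z forward; pixel columns grow to the right and rows downward; lengths in mm; the calibration is good to about 2 mm. A picture is of the moment at which its call begins: read the wrist's pose just before it. calibration takes no time and is no camera call; for the wrist camera it gives the pose at the moment of the call.
- workorder.hand_in(): hands the job in; it is judged then, once.
The state is a dict: "time_s": time; "joint_positions": joint angles; "joint_velocities": joint speeds; "tau": joint torques, N m; "tool_pos": TCP position; "tcp_rot": TCP orientation; "force": force on the tool from outside, world axes, zero at the start; "wrist_torque": the same for the moment, N m; "gripper_width": finger opening in mm; "finger_force": force on a finger pad.
Only numpy, scipy, OpenCV 4.12 (cv2) and the standard library are available. Lean on these libraries where they do the work, as an engineer would, in place of code of your own. Each camera call takes 0.05 s, during which the arm holds its last target. There are 200 camera calls.

### The job

Swing the two-way chute's flap right over against the guide wall so that it shuts off the side with the round dish and leaves the way open to the plywood kit tray. Then take the scoop and tip all five coupling nuts into the top of the chute, so that they slide down into the kit tray. Set the empty scoop back on the bench, level and without letting it fall, and leave the tray, the dish and the other things on the bench where they stand.

Things in the scene. Friction and masses are not known exactly. Their poses are not given: they have to be found in the camera images.
- chute: Two-way parts chute of bare sheet steel on a grey stand, fixed to the bench. Origin on the bench under its middle. x points the way it runs down (high mouth at -x, two exits at +x), y to the left seen that way, z up. The exits are 72 mm wide, 62 mm above the bench, parted by a V-shaped divider.
- deck: The chute's sloping floor, fixed: 256 mm long, 34 degrees from level; nuts slide on it by themselves. Origin at the middle of its upper edge, 205 mm above the bench. x down the slope, y left, z square to the floor. Back plate 18 mm high at x = 0. Side walls 40 mm high, 131 mm apart at x = 0, 95 mm from x = 45 to 105 mm, then spreading to 203 mm at x = 254.
- chute_mouth (a point): Point on the chute's floor in the middle of its mouth, 35 mm down from the upper edge: the poured nuts should land about here. The side walls stand about 50 mm to each side of it.
- flap (a joint): Flap, a steel leaf 100 mm long, 34 mm high, standing on the deck; pivot at deck x = 195 mm, y = 0, free end up the slope. 0: midway. Range -0.44 to 0.44 rad, where its free end meets a side wall. Positive: free end to the right wall (deck -y), nuts go to the left (+y) exit; negative: the reverse. Stiff hinge: stays where it is left, about 1 N at the knob.
- flap_knob (a point): Grasp point of the black round knob that stands on the flap's top edge, 70 mm from the pivot: 16 mm in diameter, 42 mm high (from 36 to 78 mm above the deck's floor), its axis square to the sloping floor. This point is on the axis, 60 mm above the floor; z along the axis, away from the floor.
- kit_tray: Rectangular open plywood kit tray, loose, 0.9 kg, 140 x 120 mm, 45 mm high, walls 6 mm. It stands under one of the chute's two exits. Origin at the centre of its underside.
- round_dish: Round open aluminium parts dish, loose, 0.7 kg, 130 mm in diameter, 40 mm high, under the other exit. Origin at the centre of its underside.
- scoop: Sheet-aluminium scoop, loose, 0.24 kg, flat on the bench, holding the nuts: 124 mm long (x), 79 mm wide (y), sides and back 34 mm high, floor 3 mm, open in front (+x), where the last 40 mm of floor rise by 8 mm to the lip. Origin on its underside, mid-length. Nuts start to slide at 15 to 20 degrees, pass the rising lip at 30 to 35; 45 degrees empties it.
- scoop_grip (a point): Centre of the scoop's wooden grip bar, which bridges the scoop from side to side (along the scoop's y): 16 mm thick along x, 20 mm high, 79 mm long with 74 mm of it free between the side straps; 64 mm above the scoop's underside and 8 mm behind its middle. Axes as the scoop's.
- scoop_lip (a point): Middle of the scoop's pouring lip, upper edge: 62 mm ahead of and 10 mm above the scoop's origin. Axes as the scoop's.
- nut0_center (a point): Centre of a steel hex coupling nut, 17 mm across flats, 30 mm long, 34 g, lying in the scoop; x along its bore.
- nut1_center (a point): Centre of a steel hex coupling nut, 17 mm across flats, 30 mm long, 34 g, lying in the scoop; x along its bore.
- nut2_center (a point): Centre of a steel hex coupling nut, 17 mm across flats, 30 mm long, 34 g, lying in the scoop; x along its bore.
- nut3_center (a point): Centre of a steel hex coupling nut, 17 mm across flats, 30 mm long, 34 g, lying in the scoop; x along its bore.
- nut4_center (a point): Centre of a steel hex coupling nut, 17 mm across flats, 30 mm long, 34 g, lying in the scoop; x along its bore.
- board_low: Bystander: lower of two drilled maple boards lying on one another, 125 x 95 x 19 mm. Origin at the centre of its underside.
- board_top: Bystander: upper drilled board, same size, lying on the lower one. Origin at the centre of its underside.
- organiser: Bystander: clear plastic organiser case, 160 (x) x 110 (y) x 34 mm. Origin at the centre of its underside.
- drill: Bystander: yellow and black cordless drill standing on its battery, about 215 mm long, 206 mm high. Origin at the centre of its underside.
Not all that is in view belongs to the job. What is shaped like the scoop but green is not meant.

How it is judged:
By the outcome, as a careful person would: the job done as asked, in the order asked, and still so for the second after the job is handed in, with the robot touching nothing.
It also fails if it takes over 64 s, if anything falls off the work surface, if the arm or the gripper's body presses on something with over 40 N, if the wrist force passes 120 N, or if a joint passes its speed limit or range.

## Working session

There is one attempt and no reset: what is moved stays moved. The work goes in short steps, Python scripts to look and compute and a tool call to move; the robot and the scene stay as the last step left them, time stands still between calls to the robot, and variables do not carry over. Pictures are saved under pics/ and viewed, at most 10 in all, crops included, and the job is handed in when it is done.

Besides the shell and the picture viewer there is one more tool, called after "Emit:" as a command line: name --argument value ..., lists and objects as JSON in quotes. apply_moves: Moves the arm, as the interface text tells. Shifts and turns lie within -1 to 1; 1 stands for 20 cm of shift or 180 degrees of turn. Its arguments: {"type":"object","properties":{"deltas":{"type":"array","items":{"type":"object","properties":{"slide":{"type":"array","items":{"type":"number"}},"angular":{"type":"array","items":{"type":"number"}},"claw":{"type":"number"}}}},"newtons":{"type":"number"}},"required":["deltas"]}

```bash
ls; mkdir -p pics; python3 - <<'E'
from rig import sensors, imaging, workorder, r
import cv2
s=sensors.get_state(); print({k:s[k] for k in('time_s','tool_pos','tcp_rot','gripper_width')}, r.grasp_offset)
for n in('scene','top','wrist'):
    cv2.imwrite(f'pics/{n}0.png',imaging.grab_frame(n)); c=imaging.calibration(n); print(n,c)
E
```

```text
pics
{'time_s': 0.0, 'tool_pos': array([219.8488618 , 584.68635991, 403.76783105]), 'tcp_rot': array([-0.56191361, -3.09018514,  0.0032388 ]), 'gripper_width': 86.89622658249529} 163.5
scene {'K': array([[550.72622791,   0.        , 322.08463976],
       [  0.        , 550.72622791, 238.54459664],
       [  0.        ,   0.        ,   1.        ]]), 'R': array([[-0.59428654,  0.80424631, -0.0033742 ],
       [ 0.69451469,  0.51107727, -0.5064083 ],
       [-0.40555253, -0.30329507, -0.86228722]]), 't': array([ 313.10424917, -316.6026232 , 1523.77718485])}
top {'K': array([[480.96803076,   0.        , 321.25773635],
       [  0.        , 480.96803076, 243.70406946],
       [  0.        ,   0.        ,   1.        ]]), 'R': array([[ 0.01390757, -0.99978149, -0.01560607],
       [-0.99639495, -0.0125508 , -0.08390218],
       [ 0.08368798,  0.01671668, -0.99635178]]), 't': array([   2.11699909,  564.1721455 , 1177.73560915])}
wrist {'K': array([[423.58880527,   0.        , 322.67513617],
       [  0.        , 423.58880527, 236.7789325 ],
       [  0.        ,   0.        ,   1.        ]]), 'R': array([[ 3.52651074e-01,  9.35754495e-01, -8.62989162e-04],
       [ 9.05001760e-01, -3.40826732e-01,  2.54576028e-01],
       [ 2.37926533e-01, -9.05575165e-02, -9.67052378e-01]]), 't': array([-623.35173856,  -30.30195597,  388.53676961])}
```

View pics/scene0.png

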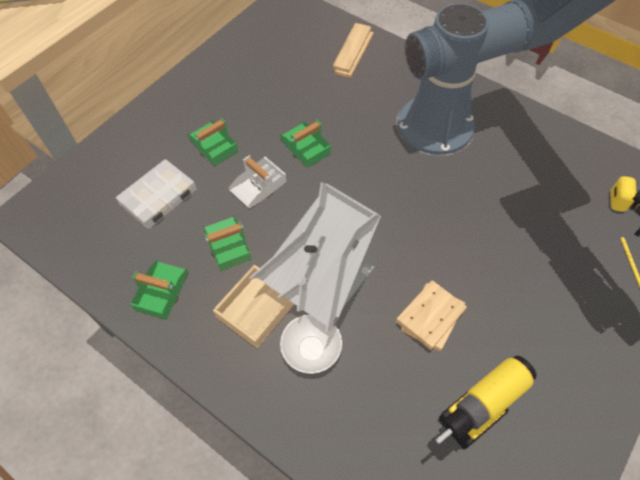

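View pics/top0.png

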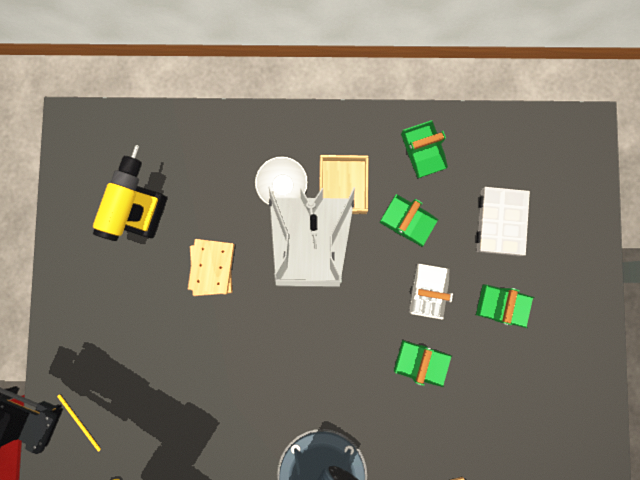

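Top view: the silver scoop with nuts is at about (430,292), also seen in the scene view at (257,182). The green lookalikes are at (424,149), (409,220), (505,305) and (423,363), so I choose the grey-metal one at (430,292). The chute runs along +x with its mouth near (308,282) and the knob near (313,222). The dish is at (281,181), on the chute's left. The tray is at (344,184), on its right.

```bash
python3 - <<'E'
import cv2,numpy as np
t=cv2.imread('pics/top0.png');s=cv2.imread('pics/scene0.png')
a=cv2.resize(t[185:335,260:460],(800,600),interpolation=cv2.INTER_CUBIC)
cv2.imwrite('pics/c1.png',a)
b=cv2.resize(s[150:345,215:415-0],None,fx=3,fy=3,interpolation=cv2.INTER_CUBIC);cv2.imwrite('pics/c2.png',b)
E
```

```text
(no output)
```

View pics/c1.png

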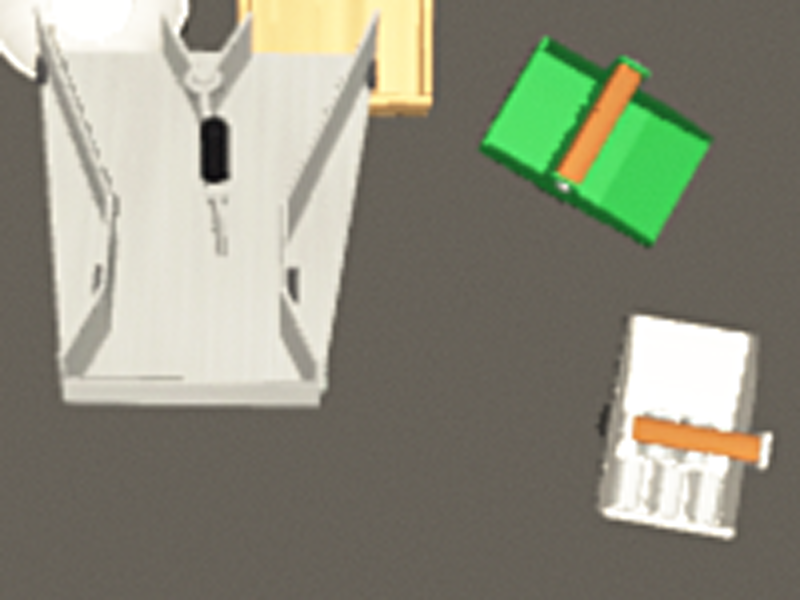

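View pics/c2.png

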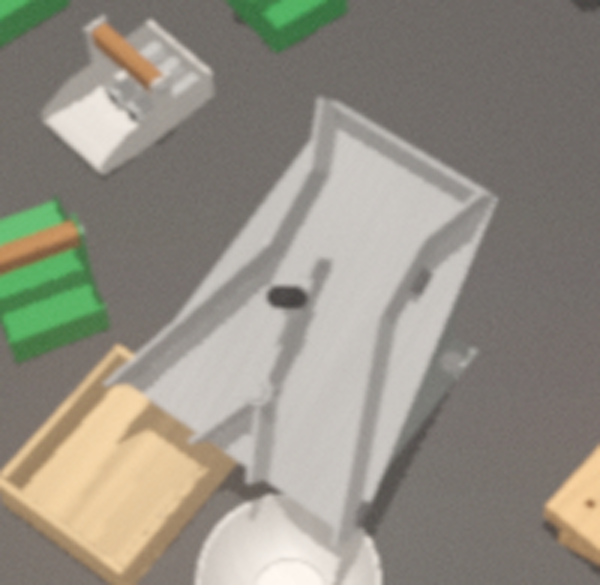

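The close crop confirms the choice: the aluminium scoop is open towards +x, with the nuts lying at its rear under the orange grip bar. The flap is about midway, with the knob at crop (215,150). The chute's rear edge runs from crop (64,403) to (320,406).

```bash
cat > h.py <<'E'
import numpy as np, cv2, json, os
from scipy.spatial.transform import Rotation as Rot
from rig import sensors, imaging, r
def cal(n): return imaging.calibration(n)
def ray(c,p):
    d=c['R'].T@np.linalg.solve(c['K'],[p[0],p[1],1.]); return -c['R'].T@c['t'], d/np.linalg.norm(d)
def plane(c,p,z):
    o,d=ray(c,p); return o+d*(z-o[2])/d[2]
def tri(c1,p1,c2,p2):
    o1,d1=ray(c1,p1);o2,d2=ray(c2,p2)
    s=np.linalg.lstsq(np.c_[d1,-d2],o2-o1,rcond=None)[0]
    a=o1+s[0]*d1;b=o2+s[1]*d2; return (a+b)/2,np.linalg.norm(a-b)
def blob(m,near):
    """contour of mask m whose centre is closest to the pixel near"""
    cs=[c for c in cv2.findContours(m.astype(np.uint8),0,cv2.CHAIN_APPROX_NONE)[0] if cv2.contourArea(c)>8]
    f=lambda c:np.array(cv2.minAreaRect(c)[0])
    return min(cs,key=lambda c:np.linalg.norm(f(c)-near))
def ends(c):
    b=cv2.boxPoints(cv2.minAreaRect(c)); 
    if np.linalg.norm(b[0]-b[1])>np.linalg.norm(b[1]-b[2]): b=np.roll(b,-1,0)
    return (b[0]+b[1])/2,(b[2]+b[3])/2
def orange(i):
    h=cv2.cvtColor(i,cv2.COLOR_BGR2HSV); return (h[...,0]<17)&(h[...,0]>4)&(h[...,1]>140)&(h[...,2]>90)
def dark(i): return i.max(2)<45
def move(T_goal_pos,goal_rot,pos,rot):
    """slide and angular in move units from pose (pos,rot rotvec) to goal (Rotation)"""
    R0=Rot.from_rotvec(rot)
    return (R0.inv().apply(T_goal_pos-pos)/200).round(4),((R0.inv()*goal_rot).as_rotvec()/np.pi).round(4)
E
python3 - <<'E'
from h import *
t=cv2.imread('pics/top0.png');s=cv2.imread('pics/scene0.png');ct,cs=cal('top'),cal('scene')
np.set_printoptions(precision=1,suppress=True)
k1,k2=blob(dark(t),(313.5,222)),blob(dark(s),(311,249))
a,b=ends(k1);c,d=ends(k2);print('knob px',a,b,c,d)
print('knob c',tri(ct,(a+b)/2,cs,(c+d)/2))
for p in(c,d):
  for q in(a,b): print('  end',tri(ct,q,cs,p))
g1,g2=blob(orange(t),(434,295)),blob(orange(s),(257,168))
a,b=ends(g1);c,d=ends(g2);print('grip px',a,b,c,d)
print('grip c',tri(ct,(a+b)/2,cs,(c+d)/2))
for p in(c,d):
  for q in(a,b): print('  end',tri(ct,q,cs,p))
T=lambda x,y:(260+x/4,185+y/4)
S=lambda x,y:(215+x/3,150+y/3)
for p in((64,403),(320,406)): print('back edge',plane(ct,T(*p),205))
for p in((46,54),(368,52)): print('exit edge',plane(ct,T(*p),62))
print('backplate tops',plane(ct,T(64,378),220),plane(ct,T(322,385),220))
print('scene corners L,R',plane(cs,S(495,198),220),plane(cs,S(325,100),220))
for p in((630,316),(755,334)): print('lip',plane(ct,T(*p),10))
for p in((600,512),(732,537)): print('rear top',plane(ct,T(*p),34))
E
```

```text
knob px [313.5 215. ] [313.5 229. ] [446.5 411.3] [471.7 442.4]
knob c (array([645.2, 243.2, -40.6]), np.float64(423.54768620545843))
  end (array([648. , 224.8, -40.1]), np.float64(384.97454726148527))
  end (array([ 620.7,  227.6, -125.7]), np.float64(385.9353448210816))
  end (array([667.9, 255.2,  49.3]), np.float64(456.7151081787348))
  end (array([644. , 259.6, -20.8]), np.float64(462.7548503024043))Traceback (most recent call last):
  File "<stdin>", line 9, in <module>
  File "h.py", line 17, in blob
    return min(cs,key=lambda c:np.linalg.norm(f(c)-near))
ValueError: min() iterable argument is empty
```

```bash
sed -i 's/def dark(i).*/def dark(i): return i.max(2)<75/' h.py; python3 - <<'E'
import cv2
t=cv2.imread('pics/top0.png');s=cv2.imread('pics/scene0.png')
H=lambda i:cv2.cvtColor(i,cv2.COLOR_BGR2HSV)
print(H(t)[293:298,434],H(t)[295,425:445:4],H(s)[168,250:264:3],s[249,304:318:2],s[235:262:4,330].tolist(),s[160,300])
E
```

```text
[[ 14 176 232]
 [ 15 169 235]
 [ 15 171 236]
 [ 15 179 237]
 [ 13 153 224]] [[ 14 178 228]
 [ 15 175 238]
 [ 15 170 237]
 [ 15 168 237]
 [ 15 170 235]] [[ 13  66 144]
 [ 14 126 148]
 [ 14 127 189]
 [ 15 128 197]
 [ 12  53 198]] [[112 116 119]
 [ 72  73  79]
 [ 74  76  79]
 [ 72  72  75]
 [ 64  66  72]
 [ 70  72  76]
 [ 80  82  85]] [[192, 196, 199], [190, 195, 199], [192, 197, 201], [195, 199, 202], [192, 197, 201], [193, 197, 201], [194, 199, 202]] [ 82 110  80]
```

```bash
sed -i 's/def dark(i).*/def dark(i): return i.max(2)<100/; s/1\]>140/1]>95/' h.py
sed -i 's/^def blob(m,near):/def blob(m,near,w=25):/; s/^    cs=\[c for/    x,y=map(int,near); k=np.zeros_like(m); k[y-w:y+w,x-w:x+w]=1; m=m\&k\n    cs=[c for/' h.py
python3 - <<'E'
from h import *
t=cv2.imread('pics/top0.png');s=cv2.imread('pics/scene0.png');ct,cs=cal('top'),cal('scene')
np.set_printoptions(precision=1,suppress=True)
k1,k2=blob(dark(t),(313,222),14),blob(dark(s),(311,249),11)
a,b=ends(k1);c,d=ends(k2);print('knob px',a,b,c,d)
print('knob c',tri(ct,(a+b)/2,cs,(c+d)/2))
for p in(c,d):
  for q in(a,b): print('  end',tri(ct,q,cs,p))
g1,g2=blob(orange(t),(434,295)),blob(orange(s),(257,168))
a,b=ends(g1);c,d=ends(g2);print('grip px',a,b,c,d)
print('grip c',tri(ct,(a+b)/2,cs,(c+d)/2))
for p in(c,d):
  for q in(a,b): print('  end',tri(ct,q,cs,p))
T=lambda x,y:(260+x/4,185+y/4)
S=lambda x,y:(215+x/3,150+y/3)
for p in((64,403),(320,406)): print('back edge',plane(ct,T(*p),205))
for p in((46,54),(368,52)): print('exit edge',plane(ct,T(*p),62))
print('backplate tops',plane(ct,T(64,378),220),plane(ct,T(322,385),220))
print('scene corners L,R',plane(cs,S(495,198),220),plane(cs,S(325,100),220))
for p in((630,316),(755,334)): print('lip',plane(ct,T(*p),10))
for p in((600,512),(732,537)): print('rear top',plane(ct,T(*p),34))
E
```

```text
knob px [313. 214.] [313. 230.] [316. 249.] [305. 249.]
knob c (array([598.6,  25.2, 179.3]), np.float64(1.0958763774419882))
  end (array([607.3,  33.3, 201.7]), np.float64(19.388500565926105))
  end (array([583.1,  26.3, 158.1]), np.float64(0.3479144543426032))
  end (array([613.7,  24.2, 199.7]), np.float64(2.4260996692263723))
  end (array([589.9,  17.1, 157.9]), np.float64(22.467840090423046))
grip px [417.7 291.9] [449.3 297. ] [247. 159.] [264.5 176.5]
grip c (array([ 444.3, -262.2,   65.8]), np.float64(5.1624521477447765))
  end (array([ 465.8, -228.5,  145.6]), np.float64(52.30332857741719))
  end (array([ 437.9, -297.8,   67.7]), np.float64(1.9676568800839742))
  end (array([ 450.8, -226.3,   65. ]), np.float64(8.911654493539265))
  end (array([ 423.4, -294.9,  -10.5]), np.float64(48.46057004854157))
back edge [458.8 100.7 205. ]
back edge [459.1 -34.1 205. ]
exit edge [670.1 132.   62. ]
exit edge [673.5 -64.4  62. ]
backplate tops [471.8  99.3 220. ] [470.  -34.7 220. ]
scene corners L,R [472.8 106.1 220. ] [475.1 -34.1 220. ]
lip [ 517.2 -232.5   10. ]
lip [ 506.9 -310.5   10. ]
rear top [ 396.3 -209.5   34. ]
rear top [ 382.4 -289.6   34. ]
```

```bash
cat > plan.py <<'E'
# plan.py x y z yaw pitch : move numbers that bring the grasp point to x,y,z (deg: yaw of closing axis, forward pitch)
import sys; from h import *
a=list(map(float,sys.argv[1:6])); s=sensors.get_state()
G=Rot.from_euler('z',a[3],degrees=True)*Rot.from_matrix(np.array([[0,1,0],[1,0,0],[0,0,-1.]]).T)*Rot.from_euler('x',a[4],degrees=True)
p=np.array(a[:3])-G.apply([0,0,r.grasp_offset])
sl,an=move(p,G,s['tool_pos'],s['tcp_rot'])
now=s['tool_pos']+Rot.from_rotvec(s['tcp_rot']).apply([0,0,r.grasp_offset])
print('t',round(s['time_s'],2),'grasp now',now.round(1),'q',s['joint_positions'].round(2),'F',s['force'].round(1))
print('tcp goal',p.round(1),'slide',sl.tolist(),'angular',an.tolist())
E
python3 plan.py 600 -12 300 0 0; python3 plan.py 410 280 300 0 0
```

```text
t 0.15 grasp now [219.7 584.5 240.5] q [ 1.03  0.53  1.43 -0.    1.18 -0.18] F [ 0.1 -0.1  0.4]
tcp goal [600.  -12.  463.5] slide [-2.8293, -2.1242, -0.2949] angular [-0.0005, 0.0002, 0.3855]
t 0.15 grasp now [219.7 584.5 240.5] q [ 1.03  0.53  1.43 -0.    1.18 -0.18] F [ 0.1 -0.1  0.4]
tcp goal [410.  280.  463.5] slide [-1.4261, -1.0921, -0.2962] angular [-0.0005, 0.0002, 0.3855]
```

Emit:
apply_moves --deltas '[{"slide": [-0.95,-0.71,-0.3],"angular": [0,0,0.28],"claw": -1},{"slide": [-0.95,-0.71,-0.3],"angular": [0,0,0.28],"claw": -1},{"slide": [-0.95,-0.71,-0.3],"angular": [0,0,0.28],"claw": -1},{"slide": [-0.95,-0.71,-0.3],"angular": [0,0,0.28],"claw": -1},{"slide": [-0.95,-0.71,-0.3],"angular": [0,0,0.28],"claw": -1}]'

```text
time_s: 0.78
tool_pos: [350.0, 382.4, 465.9]
tcp_rot: [1.837, 2.547, 0.003]
force: [-0.0, -0.4, -0.7]
gripper_width: 44.6
finger_force: 0.0
```

```bash
python3 plan.py 600 -12 300 0 0
```

```text
t 0.78 grasp now [350.4 382.5 302.4] q [ 0.61  0.31  1.62 -0.    1.21  0.29] F [-0.  -0.4 -0.7]
tcp goal [600.  -12.  463.5] slide [-2.2659, 0.5635, 0.0139] angular [0.0007, 0.0, 0.1022]
```

Emit:
apply_moves --deltas '[{"slide": [-1,0.25,0],"angular": [0,0,0.1],"claw": -1},{"slide": [-1,0.25,0],"angular": [0,0,0.1],"claw": -1},{"slide": [-1,0.25,0],"angular": [0,0,0.1],"claw": -1},{"slide": [-1,0.25,0],"angular": [0,0,0.1],"claw": -1}]'

```text
time_s: 1.27
tool_pos: [461.9, 209.7, 464.6]
tcp_rot: [2.207, 2.235, -0.0]
force: [-0.3, 0.4, 0.3]
gripper_width: 5.4
finger_force: 0.0
```

```bash
python3 plan.py 600 -12 300 0 0
```

```text
t 1.27 grasp now [461.9 209.6 301.1] q [ 0.21  0.3   1.65 -0.    1.2   0.19] F [-0.3  0.4  0.3]
tcp goal [600.  -12.  463.5] slide [-1.1171, 0.6763, 0.0063] angular [0.0001, 0.0002, 0.0041]
```

Emit:
apply_moves --deltas '[{"slide": [-1,0.61,0.0],"angular": [0,0,0.004],"claw": -1},{"slide": [-1,0.61,0.0],"angular": [0,0,0.004],"claw": -1},{"slide": [-1,0.61,0.0],"angular": [0,0,0.004],"claw": -1},{"slide": [-1,0.61,0.0],"angular": [0,0,0.004],"claw": -1},{"slide": [-1,0.61,0.0],"angular": [0,0,0.004],"claw": -1}]'

```text
time_s: 1.9
tool_pos: [587.1, 12.1, 464.1]
tcp_rot: [2.22, 2.222, 0.0]
force: [-0.1, 0.8, -0.5]
gripper_width: 0.7
finger_force: 0.0
```

```bash
python3 plan.py 600 -10 191 0 0
python3 -c "
from h import *
cv2.imwrite('pics/w1.png',imaging.grab_frame('wrist'))"
```

```text
t 1.9 grasp now [587.1  12.1 300.6] q [-0.17  0.41  1.46 -0.    1.27 -0.17] F [-0.1  0.8 -0.5]
tcp goal [600.  -10.  354.5] slide [-0.1106, 0.0642, 0.5481] angular [0.0001, 0.0001, 0.0003]
```

View pics/w1.png

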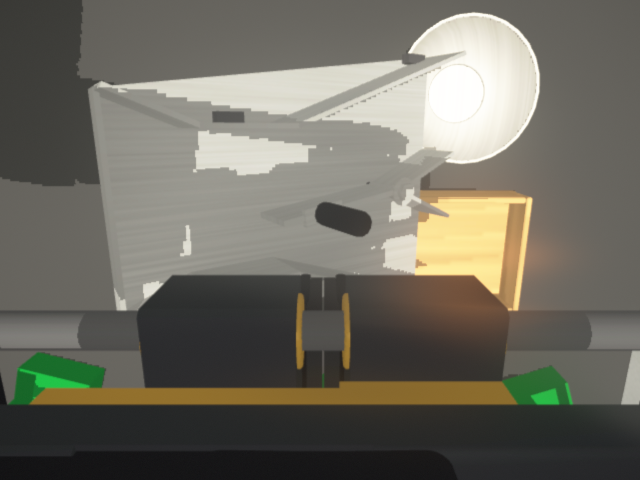

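The wrist view shows the knob at (343,219) and the flap running from (405,190) to (265,215), slightly to the right side. The closed fingers stand beside it on the -y side. I move clear, go down, then push towards +y.

Emit:
apply_moves --deltas '[{"slide": [-0.12,0.065,0],"claw": -1},{"slide": [-0.12,0.065,0.3],"claw": -1},{"slide": [-0.12,0.065,0.545],"claw": -1},{"slide": [-0.12,0.065,0.545],"claw": -1},{"slide": [-0.12,0.065,0.545],"claw": -1}]'

```text
schema error: expected keys slide, angular, claw
```

```bash
python3 plan.py 600 43 190.5 0 0
```

```text
t 1.95 grasp now [585.7  14.  300.5] q [-0.17  0.41  1.46  0.    1.27 -0.17] F [-0.8 -0.5 -0.6]
tcp goal [600.  43. 354.] slide [0.1451, 0.0716, 0.5501] angular [-0.0005, -0.0003, 0.0009]
```

Emit:
apply_moves --deltas '[{"slide": [-0.125,0.07,0],"angular": [0,0,0],"claw": -1},{"slide": [-0.125,0.07,0.3],"angular": [0,0,0],"claw": -1},{"slide": [-0.125,0.07,0.545],"angular": [0,0,0],"claw": -1},{"slide": [-0.125,0.07,0.545],"angular": [0,0,0],"claw": -1},{"slide": [-0.125,0.07,0.545],"angular": [0,0,0],"claw": -1}]'

```text
time_s: 2.58
tool_pos: [600.1, -9.4, 357.4]
tcp_rot: [2.213, 2.227, 0.002]
force: [0.6, -0.3, 0.1]
gripper_width: 0.4
finger_force: 0.0
```

```bash
python3 plan.py 600 42 190.5 0 0
```

```text
t 2.58 grasp now [600.4  -9.4 193.9] q [-0.2   0.55  1.54  0.    1.04 -0.21] F [ 0.6 -0.3  0.1]
tcp goal [600.  42. 354.] slide [0.2569, 0.0012, 0.0168] angular [0.0006, 0.0001, 0.002]
```

Push slowly towards y = 40.

Emit:
apply_moves --deltas '[{"slide": [0.06,0,0.01],"angular": [0,0,0],"claw": -1},{"slide": [0.12,0,0.01],"angular": [0,0,0],"claw": -1},{"slide": [0.17,0,0.01],"angular": [0,0,0],"claw": -1},{"slide": [0.21,0,0.01],"angular": [0,0,0],"claw": -1},{"slide": [0.24,0,0.01],"angular": [0,0,0],"claw": -1}]'

```text
time_s: 3.2
tool_pos: [599.6, 38.1, 353.8]
tcp_rot: [2.216, 2.227, 0.0]
force: [-0.0, -2.1, 0.7]
gripper_width: 0.9
finger_force: 0.5
```

Emit:
apply_moves --deltas '[{"slide": [0.01,0,0],"angular": [0,0,0],"claw": -1},{"slide": [0.02,0,0],"angular": [0,0,0],"claw": -1}]'

```text
time_s: 3.45
tool_pos: [599.5, 41.5, 353.6]
tcp_rot: [-2.216, -2.226, 0.001]
force: [0.6, -0.1, 0.3]
gripper_width: 0.9
finger_force: 0.4
```

Emit:
apply_moves --deltas '[{"slide": [0.01,0,0],"angular": [0,0,0],"claw": -1},{"slide": [0.02,0,0],"angular": [0,0,0],"claw": -1},{"slide": [0.02,0,0],"angular": [0,0,0],"claw": -1}]'

```text
time_s: 3.82
tool_pos: [599.5, 45.1, 353.6]
tcp_rot: [2.216, 2.226, -0.002]
force: [-0.2, -3.2, -2.4]
gripper_width: 0.3
finger_force: 1.7
```

Emit:
apply_moves --deltas '[{"slide": [0.005,0,0],"angular": [0,0,0],"claw": -1},{"slide": [0.01,0,0],"angular": [0,0,0],"claw": -1},{"slide": [0.01,0,0],"angular": [0,0,0],"claw": -1}]'

```text
time_s: 4.2
tool_pos: [599.5, 45.8, 353.7]
tcp_rot: [2.214, 2.225, -0.005]
force: [0.5, -8.0, -0.9]
gripper_width: 0.2
finger_force: 4.1
```

The force has jumped to 8 N with little motion, so the flap is against the wall. Back off, rise, and look.

Emit:
apply_moves --deltas '[{"slide": [-0.1,0,0],"angular": [0,0,0],"claw": -1},{"slide": [-0.2,0,-0.1],"angular": [0,0,0],"claw": -1},{"slide": [-0.5,0,-0.4],"angular": [0,0,0],"claw": -1},{"slide": [-0.8,0.0,-0.5],"angular": [0,0,0],"claw": 0},{"slide": [-1,0,-0.5],"angular": [0,0,0],"claw": 1}]'

```text
time_s: 4.82
tool_pos: [600.5, -154.1, 456.5]
tcp_rot: [2.213, 2.225, 0.005]
force: [1.1, -0.5, 0.8]
gripper_width: 13.2
finger_force: 0.0
```

```bash
python3 plan.py 444 -262 190 -10 0; python3 plan.py 340 -262 230 -10 0
```

```text
t 4.83 grasp now [ 601.3 -154.2  293. ] q [-0.43  0.47  1.39  0.    1.28 -0.44] F [ 1.1 -0.5  0.8]
tcp goal [ 444.  -262.   353.5] slide [-0.5351, -0.7877, 0.511] angular [0.0016, -0.0001, 0.0572]
t 4.83 grasp now [ 601.3 -154.2  293. ] q [-0.43  0.47  1.39  0.    1.28 -0.44] F [ 1.1 -0.5  0.8]
tcp goal [ 340.  -262.   393.5] slide [-0.5324, -1.3067, 0.3084] angular [0.0016, -0.0001, 0.0572]
```

Emit:
apply_moves --deltas '[{"slide": [-0.95,-0.78,0.2],"angular": [0,0,0.055],"claw": 1},{"slide": [-0.95,-0.78,0.2],"angular": [0,0,0.055],"claw": 1},{"slide": [-0.95,-0.78,0.2],"angular": [0,0,0.055],"claw": 1},{"slide": [-0.95,-0.78,0.2],"angular": [0,0,0.055],"claw": 1},{"slide": [-0.95,-0.78,0.2],"angular": [0,0,0.055],"claw": 1}]'

```text
time_s: 5.45
tool_pos: [442.4, -346.6, 413.0]
tcp_rot: [-2.406, -2.017, -0.001]
force: [0.6, 0.1, -0.3]
gripper_width: 62.1
finger_force: 0.0
```

```bash
python3 -c "
from h import *
c=cal('wrist');w=imaging.grab_frame('wrist');t=imaging.grab_frame('top')
cv2.imwrite('pics/w2.png',w);cv2.imwrite('pics/t2.png',t)
json.dump({k:c[k].tolist() for k in c},open('w2.json','w'))
o=np.zeros((600,800,3),np.uint8);o[:360,:480]=cv2.resize(w,(480,360));o[:360,480:]=cv2.resize(t[190:310,260:367],(320,360));cv2.imwrite('pics/v2.png',o[:360])"
python3 plan.py 444 -262 66 -10 0
```

```text
t 5.55 grasp now [ 444.8 -343.5  250.2] q [-0.86  0.43  1.58  0.    1.13 -0.69] F [-0.3  1.   0. ]
tcp goal [ 444.  -262.   229.5] slide [0.4009, -0.0735, 0.9217] angular [0.0002, -0.0005, 0.0012]
```

View pics/v2.png

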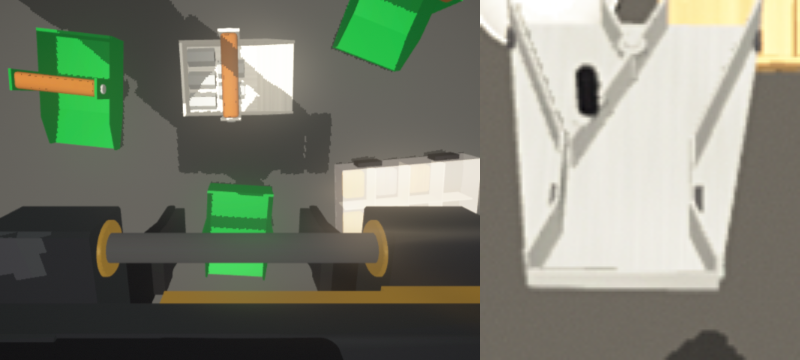

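The flap now lies against the left wall, which shuts off the dish side. In the wrist view the scoop's grip bar is at about (308,100) and well aligned. Now I triangulate the grip.

```bash
python3 - <<'E'
from h import *
np.set_printoptions(precision=1,suppress=True)
w=cv2.imread('pics/w2.png');t=cv2.imread('pics/top0.png');s=cv2.imread('pics/scene0.png')
cw={k:np.array(v) for k,v in json.load(open('w2.json')).items()};ct,cs=cal('top'),cal('scene')
a,b=ends(blob(orange(w),(308,100),70)); c,d=ends(blob(orange(t),(434,295)));e,f=ends(blob(orange(s),(257,168)))
print(a,b,c,d,e,f)
for n,p,q in(('w-top',(ct,(c+d)/2),(cw,(a+b)/2)),('w-scene',(cs,(e+f)/2),(cw,(a+b)/2))): print(n,tri(*p,*q))
for p in(a,b): print('bar end on z=74',plane(cw,p,74),'z=66',plane(cw,p,66))
for p in((294,39),(292,114),(180,40),(184,116)): print('scoop corner',plane(cw,(p[0]*4/3,p[1]*4/3),10 if p[0]>250 else 34))
E
```

```text
[304.8  43.8] [306.8 156.1] [417.7 291.9] [449.3 297. ] [247. 159.] [264.5 176.5]
w-top (array([ 444.1, -259. ,   70.2]), np.float64(2.569146246076813))
w-scene (array([ 446.9, -260.2,   71.3]), np.float64(3.719828120212709))
bar end on z=74 [ 451.7 -222.6   74. ] z=66 [ 451.7 -221.2   66. ]
bar end on z=74 [ 438.9 -298.2   74. ] z=66 [ 438.5 -298.7   66. ]
scoop corner [ 521.9 -230.2   10. ]
scoop corner [ 508.5 -311.3   10. ]
scoop corner [ 400.1 -213.3   34. ]
scoop corner [ 386.9 -290.5   34. ]
```

```bash
python3 plan.py 445.2 -260.2 63 -9.6 0
```

```text
t 5.55 grasp now [ 444.8 -343.5  250.2] q [-0.86  0.43  1.58  0.    1.13 -0.69] F [-0.3  1.   0. ]
tcp goal [ 445.2 -260.2  226.5] slide [0.4107, -0.0691, 0.9368] angular [0.0002, -0.0005, -0.001]
```

Emit:
apply_moves --deltas '[{"slide": [0.25,-0.04,0.2],"angular": [0,0,0],"claw": 1},{"slide": [0.41,-0.07,0.45],"angular": [0,0,-0.001],"claw": 1},{"slide": [0.41,-0.07,0.7],"angular": [0,0,-0.001],"claw": 1},{"slide": [0.41,-0.07,0.85],"angular": [0,0,-0.001],"claw": 1},{"slide": [0.41,-0.07,0.93],"angular": [0,0,-0.001],"claw": 1}]'

```text
time_s: 6.18
tool_pos: [446.0, -258.4, 226.5]
tcp_rot: [-2.393, -2.032, -0.001]
force: [-0.4, 0.2, 0.6]
gripper_width: 87.0
finger_force: 0.0
```

Emit:
apply_moves --deltas '[{"slide": [0,0,0],"angular": [0,0,0],"claw": 1},{"slide": [0,0,0],"angular": [0,0,0],"claw": 1}]'

```text
time_s: 6.42
tool_pos: [445.9, -260.2, 228.8]
tcp_rot: [2.395, 2.03, 0.001]
force: [1.0, -0.2, 0.2]
gripper_width: 86.7
finger_force: 0.0
```

```bash
python3 plan.py 445.2 -260.2 63 -9.6 0
```

```text
t 6.42 grasp now [ 446.2 -260.4   65.3] q [-0.74  0.67  1.84  0.    0.63 -0.58] F [ 1.  -0.2  0.2]
tcp goal [ 445.2 -260.2  226.5] slide [-0.0007, -0.0032, 0.0116] angular [0.0007, 0.0004, 0.001]
```

Emit:
apply_moves --deltas '[{"slide": [0,0,0.01],"angular": [0,0,0],"claw": -1},{"slide": [0,0,0.01],"angular": [0,0,0],"claw": -1},{"slide": [0,0,0.01],"angular": [0,0,0],"claw": -1},{"slide": [0,0,0.01],"angular": [0,0,0],"claw": -1},{"slide": [0,0,0.01],"angular": [0,0,0],"claw": -1}]' --newtons 45

```text
time_s: 7.05
tool_pos: [445.2, -260.1, 225.8]
tcp_rot: [2.397, 2.031, -0.0]
force: [-0.5, -0.4, -0.4]
gripper_width: 45.1
finger_force: 0.0
```

Emit:
apply_moves --deltas '[{"slide": [0,0,0],"angular": [0,0,0],"claw": -1},{"slide": [0,0,0],"angular": [0,0,0],"claw": -1},{"slide": [0,0,0],"angular": [0,0,0],"claw": -1}]'

```text
time_s: 7.42
tool_pos: [445.2, -260.0, 225.7]
tcp_rot: [2.397, 2.031, 0.0]
force: [-0.4, 0.8, -0.2]
gripper_width: 15.6
finger_force: 45.1
```

Gripped at 15.6 mm and 45 N. Lift gently.

Emit:
apply_moves --deltas '[{"slide": [0,0,-0.05],"angular": [0,0,0],"claw": -1},{"slide": [0,0,-0.17],"angular": [0,0,0],"claw": -1},{"slide": [0,0,-0.32],"angular": [0,0,0],"claw": -1},{"slide": [0,0,-0.5],"angular": [0,0,0],"claw": -1},{"slide": [0,0,-0.68],"angular": [0,0,0],"claw": -1}]'

```text
time_s: 8.05
tool_pos: [444.7, -259.5, 362.7]
tcp_rot: [-2.396, -2.03, 0.0]
force: [0.3, -0.1, -4.0]
gripper_width: 15.8
finger_force: 45.0
```

Emit:
apply_moves --deltas '[{"slide": [0,0,-0.18],"angular": [0,0,0],"claw": -1},{"slide": [0,0,-0.36],"angular": [0,0,0],"claw": -1},{"slide": [0,0,-0.52],"angular": [0,0,0],"claw": -1},{"slide": [0,0,-0.62],"angular": [0,0,0],"claw": -1},{"slide": [0,0,-0.67],"angular": [0,0,0],"claw": -1}]'

```text
time_s: 8.68
tool_pos: [444.8, -259.5, 496.7]
tcp_rot: [2.396, 2.031, 0.0]
force: [-0.6, -0.6, -4.2]
gripper_width: 15.5
finger_force: 45.0
```

```bash
python3 plan.py 405 33 330 0 0;  python3 plan.py 425 33 330 0 10
```

```text
t 8.68 grasp now [ 444.8 -259.6  333.2] q [-0.75  0.27  1.58  0.    1.28 -0.58] F [-0.6 -0.6 -4.2]
tcp goal [405.   33.  493.5] slide [1.4102, -0.4362, 0.0153] angular [0.0001, 0.0001, -0.0525]
t 8.68 grasp now [ 444.8 -259.6  333.2] q [-0.75  0.27  1.58  0.    1.28 -0.58] F [-0.6 -0.6 -4.2]
tcp goal [453.4  33.  491. ] slide [1.4499, -0.1975, 0.0278] angular [0.0556, -0.0045, -0.0524]
```

Emit:
apply_moves --deltas '[{"slide": [0.05,-0.015,0],"angular": [0,0,0],"claw": -1},{"slide": [0.16,-0.05,0],"angular": [0,0,-0.005],"claw": -1},{"slide": [0.32,-0.1,0],"angular": [0,0,-0.011],"claw": -1},{"slide": [0.5,-0.15,0],"angular": [0,0,-0.018],"claw": -1},{"slide": [0.68,-0.21,0],"angular": [0,0,-0.025],"claw": -1}]'

```text
time_s: 9.3
tool_pos: [424.9, -116.3, 494.5]
tcp_rot: [-2.311, -2.123, 0.001]
force: [-0.4, -0.3, -4.9]
gripper_width: 16.1
finger_force: 45.0
```

```bash
python3 plan.py 405 33 330 0 0
```

```text
t 9.3 grasp now [ 424.5 -115.9  331. ] q [-0.52  0.16  1.75  0.    1.24 -0.44] F [-0.4 -0.3 -4.9]
tcp goal [405.   33.  493.5] slide [0.7354, -0.1626, 0.0073] angular [-0.0009, -0.0008, -0.027]
```

Emit:
apply_moves --deltas '[{"slide": [0.17,-0.04,0],"angular": [0,0,-0.006],"claw": -1},{"slide": [0.35,-0.08,0],"angular": [0,0,-0.013],"claw": -1},{"slide": [0.53,-0.12,0],"angular": [0,0,-0.02],"claw": -1},{"slide": [0.67,-0.15,0],"angular": [0,0,-0.025],"claw": -1},{"slide": [0.735,-0.163,0],"angular": [0,0,-0.027],"claw": -1}]'

```text
time_s: 9.93
tool_pos: [404.6, 32.5, 494.8]
tcp_rot: [-2.218, -2.221, 0.002]
force: [-0.1, -0.0, -4.0]
gripper_width: 15.9
finger_force: 45.0
```

Emit:
apply_moves --deltas '[{"slide": [0,0,0],"angular": [0,0,0],"claw": -1}]'

```text
time_s: 10.05
tool_pos: [405.6, 31.2, 495.3]
tcp_rot: [-2.22, -2.222, 0.002]
force: [0.6, -0.5, -4.5]
gripper_width: 15.7
finger_force: 45.0
```

```bash
python3 plan.py 405 33 330 0 0
cat > lip.py <<'E'
# lip.py lipx lipy lipz pitch... : moves from the current pose that hold the lip there
import sys; from h import *
a=list(map(float,sys.argv[1:])); s=sensors.get_state()
for t in a[3:]:
    G=Rot.from_matrix(np.array([[0,1,0],[1,0,0],[0,0,-1.]]).T)*Rot.from_euler('x',t,degrees=True)
    p=np.array(a[:3])-G.apply([0,70,r.grasp_offset+52])
    print(t,'tcp',p.round(0),*[v.tolist() for v in move(p,G,s['tool_pos'],s['tcp_rot'])])
E
python3 lip.py 478 33 250 10 ; python3 lip.py 478 33 235 10 18 26 34 42 50
python3 -c "
from h import *
s=imaging.grab_frame('scene');cv2.imwrite('pics/s3.png',cv2.resize(s[120:345,215:515],(800,600)))"
```

```text
t 10.05 grasp now [405.4  31.2 331.8] q [-0.2   0.11  1.81 -0.    1.23 -0.2 ] F [ 0.6 -0.5 -4.5]
tcp goal [405.   33.  493.5] slide [0.0089, -0.0031, 0.009] angular [-0.0004, 0.0001, 0.0003]
10.0 tcp [446.  33. 474.] [0.0087, 0.2044, 0.1044] [0.0552, 0.0001, 0.0003]
10.0 tcp [446.  33. 459.] [0.0087, 0.2045, 0.1794] [0.0552, 0.0001, 0.0003]
18.0 tcp [478.  33. 462.] [0.0086, 0.3622, 0.1682] [0.0996, 0.0001, 0.0003]
26.0 tcp [510.  33. 459.] [0.0084, 0.5199, 0.179] [0.144, 0.0001, 0.0003]
34.0 tcp [540.  33. 453.] [0.0083, 0.6745, 0.2117] [0.1885, 0.0001, 0.0002]
42.0 tcp [570.  33. 442.] [0.0082, 0.8231, 0.2656] [0.2329, 0.0002, 0.0002]
50.0 tcp [598.  33. 427.] [0.0081, 0.9627, 0.3396] [0.2774, 0.0002, 0.0002]
```

View pics/s3.png

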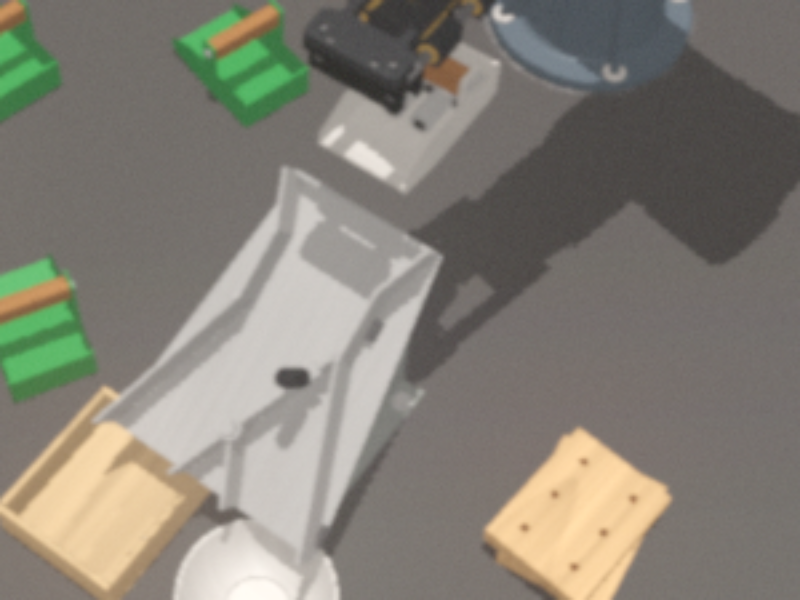

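The scoop is level above the mouth with its lip at crop (362,164). The flap is against the left wall. A quick check of the lip position before tipping.

```bash
python3 -c "
from h import *
c=cal('scene')
for p in((320,138),(405,190)): print(plane(c,(215+p[0]*3/8,120+p[1]*3/8),280).round(1))"
```

```text
[473.8  -6.2 280. ]
[475.6  71.3 280. ]
```

Emit:
apply_moves --deltas '[{"slide": [0.009,0.04,0.02],"angular": [0.01,0,0],"claw": -1},{"slide": [0.009,0.1,0.05],"angular": [0.028,0,0],"claw": -1},{"slide": [0.009,0.16,0.08],"angular": [0.045,0,0],"claw": -1},{"slide": [0.009,0.2,0.104],"angular": [0.055,0,0],"claw": -1},{"slide": [0.009,0.2045,0.15],"angular": [0.055,0,0],"claw": -1}]'

```text
time_s: 10.72
tool_pos: [448.4, 31.4, 465.2]
tcp_rot: [-2.134, -2.129, 0.184]
force: [-0.5, -0.1, -4.8]
gripper_width: 15.5
finger_force: 45.0
```

```bash
python3 lip.py 480 33 235 12 16 20 24 28 32 36 40 44 48 51
```

```text
12.0 tcp [456.  33. 460.] [0.008, 0.043, 0.0173] [0.012, -0.0001, -0.0008]
16.0 tcp [472.  33. 461.] [0.0082, 0.1198, -0.0016] [0.0342, -0.0001, -0.0008]
20.0 tcp [488.  33. 461.] [0.0084, 0.1977, -0.0151] [0.0565, -0.0001, -0.0008]
24.0 tcp [504.  33. 460.] [0.0086, 0.2764, -0.0232] [0.0787, -0.0001, -0.0008]
28.0 tcp [519.  33. 458.] [0.0088, 0.3554, -0.0257] [0.1009, -0.0002, -0.0008]
32.0 tcp [535.  33. 455.] [0.009, 0.4344, -0.0227] [0.1231, -0.0002, -0.0008]
36.0 tcp [550.  33. 450.] [0.0091, 0.513, -0.0142] [0.1453, -0.0002, -0.0008]
40.0 tcp [565.  33. 445.] [0.0093, 0.5909, -0.0003] [0.1676, -0.0003, -0.0008]
44.0 tcp [579.  33. 439.] [0.0095, 0.6675, 0.0191] [0.1898, -0.0003, -0.0007]
48.0 tcp [593.  33. 431.] [0.0097, 0.7427, 0.0437] [0.212, -0.0003, -0.0007]
51.0 tcp [603.  33. 425.] [0.0098, 0.7978, 0.0656] [0.2287, -0.0003, -0.0007]
```

Emit:
apply_moves --deltas '[{"slide": [0.008,0.043,0.017],"angular": [0.012,0,0],"claw": -1},{"slide": [0.008,0.12,-0.002],"angular": [0.034,0,0],"claw": -1},{"slide": [0.008,0.198,-0.015],"angular": [0.0565,0,0],"claw": -1},{"slide": [0.009,0.276,-0.023],"angular": [0.079,0,0],"claw": -1},{"slide": [0.009,0.355,-0.026],"angular": [0.101,0,0],"claw": -1}]'

```text
time_s: 11.35
tool_pos: [519.0, 33.8, 458.6]
tcp_rot: [-1.948, -1.945, 0.488]
force: [-1.0, 0.2, -4.2]
gripper_width: 15.7
finger_force: 45.0
```

```bash
python3 lip.py 480 33 235 29 31 33 36 40 43 46 49
```

```text
29.0 tcp [523.  33. 457.] [-0.004, 0.0217, -0.0049] [0.0047, -0.0002, -0.0005]
31.0 tcp [531.  33. 456.] [-0.0039, 0.0596, -0.0159] [0.0158, -0.0002, -0.0005]
33.0 tcp [539.  33. 454.] [-0.0039, 0.098, -0.0256] [0.0269, -0.0002, -0.0005]
36.0 tcp [550.  33. 450.] [-0.0038, 0.1561, -0.0375] [0.0436, -0.0002, -0.0005]
40.0 tcp [565.  33. 445.] [-0.0036, 0.2344, -0.0488] [0.0658, -0.0002, -0.0005]
43.0 tcp [576.  33. 440.] [-0.0035, 0.2935, -0.0536] [0.0825, -0.0003, -0.0005]
46.0 tcp [586.  33. 435.] [-0.0034, 0.3528, -0.0553] [0.0991, -0.0003, -0.0005]
49.0 tcp [597.  33. 429.] [-0.0033, 0.4121, -0.0539] [0.1158, -0.0003, -0.0005]
```

Emit:
apply_moves --deltas '[{"slide": [-0.004,0.06,-0.016],"angular": [0.016,0,0],"claw": -1},{"slide": [-0.004,0.098,-0.026],"angular": [0.027,0,0],"claw": -1},{"slide": [-0.004,0.156,-0.0375],"angular": [0.0436,0,0],"claw": -1},{"slide": [-0.004,0.234,-0.049],"angular": [0.066,0,0],"claw": -1},{"slide": [-0.0035,0.3,-0.054],"angular": [0.084,0,0],"claw": -1}]'

```text
time_s: 11.98
tool_pos: [577.2, 33.0, 439.8]
tcp_rot: [-1.782, -1.779, 0.705]
force: [-0.7, 0.3, -2.5]
gripper_width: 15.2
finger_force: 45.0
```

```bash
python3 lip.py 480 33 235 44 47 50
```

```text
44.0 tcp [579.  33. 439.] [0.0002, 0.0121, -0.0031] [0.0044, -0.0003, -0.0004]
47.0 tcp [590.  33. 433.] [0.0003, 0.0692, -0.0191] [0.0211, -0.0003, -0.0004]
50.0 tcp [600.  33. 427.] [0.0003, 0.127, -0.0322] [0.0378, -0.0003, -0.0004]
```

Emit:
apply_moves --deltas '[{"slide": [0,0.07,-0.019],"angular": [0.021,0,0],"claw": -1},{"slide": [0,0.127,-0.032],"angular": [0.038,0,0],"claw": -1},{"slide": [0,0.127,-0.032],"angular": [0.038,0,0],"claw": -1},{"slide": [0,0.127,-0.032],"angular": [0.038,0,0],"claw": -1},{"slide": [0,0.127,-0.032],"angular": [0.038,0,0],"claw": -1}]'

```text
time_s: 12.6
tool_pos: [598.7, 32.9, 427.9]
tcp_rot: [-1.704, -1.701, 0.793]
force: [-0.2, 0.1, -2.2]
gripper_width: 15.2
finger_force: 45.0
```

Emit:
apply_moves --deltas '[{"slide": [0,0,0],"angular": [0,0,0],"claw": -1},{"slide": [0,0,0],"angular": [0,0,0],"claw": -1},{"slide": [0,0,0],"angular": [0,0,0],"claw": -1}]'

```text
time_s: 12.98
tool_pos: [598.9, 32.9, 427.4]
tcp_rot: [-1.703, -1.7, 0.793]
force: [-0.0, 0.3, -3.7]
gripper_width: 15.5
finger_force: 45.0
```

```bash
python3 -c "
from h import *
s=imaging.grab_frame('scene');cv2.imwrite('pics/s4.png',cv2.resize(s[120:360,200:420],(770,600)[0:1]+(600,)) if 0 else cv2.resize(s[150:360,200:420],(628,600)))"
python3 plan.py 405 33 330 0 0
```

```text
t 13.03 grasp now [473.6  33.1 322.3] q [-0.11  0.65  1.26 -0.1   2.1  -0.12] F [ 0.4 -0.4 -2.8]
tcp goal [405.   33.  493.5] slide [-0.0009, -0.8765, 0.5305] angular [-0.2779, -0.0002, -0.0005]
```

View pics/s4.png

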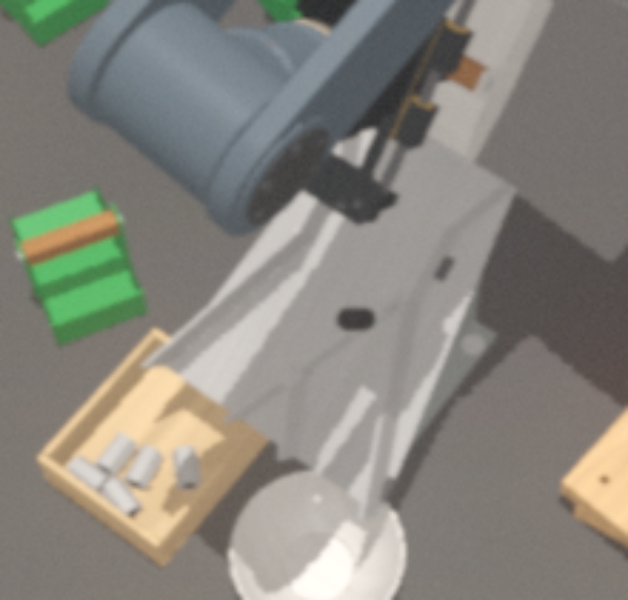

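All five nuts are in the tray, at crop (85,473), (116,453), (120,495), (145,466) and (187,466). The tray and dish have not moved. Level the scoop, retreating up and back.

Emit:
apply_moves --deltas '[{"slide": [0,-0.17,0.05],"angular": [-0.05,0,0],"claw": -1},{"slide": [0,-0.35,0.14],"angular": [-0.1,0,0],"claw": -1},{"slide": [0,-0.53,0.25],"angular": [-0.155,0,0],"claw": -1},{"slide": [0,-0.7,0.38],"angular": [-0.21,0,0],"claw": -1},{"slide": [0,-0.83,0.49],"angular": [-0.26,0,0],"claw": -1}]'

```text
time_s: 13.65
tool_pos: [414.9, 33.5, 492.0]
tcp_rot: [-2.196, -2.193, 0.059]
force: [-0.1, 0.3, -2.4]
gripper_width: 15.4
finger_force: 45.0
```

```bash
python3 plan.py 405 33 335 0 0; python3 plan.py 425 -116 335 -5 0
```

```text
t 13.65 grasp now [406.2  33.5 328.7] q [-0.19  0.14  1.79 -0.01  1.27 -0.18] F [-0.1  0.3 -2.4]
tcp goal [405.   33.  498.5] slide [-0.0023, -0.0513, -0.0299] angular [-0.017, -0.0, -0.0005]
t 13.65 grasp now [406.2  33.5 328.7] q [-0.19  0.14  1.79 -0.01  1.27 -0.18] F [-0.1  0.3 -2.4]
tcp goal [ 425.  -116.   498.5] slide [-0.7472, 0.0497, -0.0353] angular [-0.017, 0.0007, 0.0273]
```

Emit:
apply_moves --deltas '[{"slide": [-0.03,-0.05,-0.03],"angular": [-0.017,0,0],"claw": -1},{"slide": [-0.15,-0.03,-0.03],"angular": [-0.017,0,0.005],"claw": -1},{"slide": [-0.32,0,-0.035],"angular": [-0.017,0,0.012],"claw": -1},{"slide": [-0.53,0.02,-0.035],"angular": [-0.017,0,0.02],"claw": -1},{"slide": [-0.747,0.05,-0.035],"angular": [-0.017,0,0.027],"claw": -1}]'

```text
time_s: 14.28
tool_pos: [426.6, -117.0, 497.9]
tcp_rot: [-2.313, -2.121, 0.007]
force: [0.2, 0.0, -3.6]
gripper_width: 15.3
finger_force: 45.0
```

```bash
python3 plan.py 445.2 -260.2 335 -9.6 0
```

```text
t 14.28 grasp now [ 425.7 -117.1  334.5] q [-0.52  0.16  1.74 -0.    1.25 -0.43] F [ 0.2  0.  -3.6]
tcp goal [ 445.2 -260.2  498.5] slide [-0.7055, 0.1547, -0.0026] angular [-0.0017, 0.0005, 0.0257]
```

Emit:
apply_moves --deltas '[{"slide": [-0.2,0.04,0],"angular": [-0.0015,0,0.007],"claw": -1},{"slide": [-0.4,0.09,0],"angular": [-0.0015,0,0.014],"claw": -1},{"slide": [-0.6,0.13,0],"angular": [-0.0015,0,0.021],"claw": -1},{"slide": [-0.705,0.155,0],"angular": [-0.0015,0,0.0257],"claw": -1},{"slide": [-0.705,0.155,0],"angular": [-0.0015,0,0.0257],"claw": -1}]'

```text
time_s: 14.9
tool_pos: [446.0, -260.1, 497.8]
tcp_rot: [2.4, 2.025, -0.001]
force: [-0.9, 1.0, -3.2]
gripper_width: 15.7
finger_force: 45.0
```

```bash
python3 plan.py 445.2 -260.2 150 -9.6 0; python3 plan.py 445.2 -260.2 63 -9.6 0
python3 - <<'E'
from h import *
# tilt of the scoop in hand: bar ends / lip seen by the scene camera not needed unless slipped
t=imaging.grab_frame('wrist'); cv2.imwrite('pics/w5.png',t)
E
```

```text
t 14.9 grasp now [ 446.  -260.3  334.3] q [-0.74  0.28  1.58 -0.    1.29 -0.58] F [-0.9  1.  -3.2]
tcp goal [ 445.2 -260.2  313.5] slide [-0.0001, -0.004, 0.9216] angular [0.0001, 0.0004, -0.0004]
t 14.9 grasp now [ 446.  -260.3  334.3] q [-0.74  0.28  1.58 -0.    1.29 -0.58] F [-0.9  1.  -3.2]
tcp goal [ 445.2 -260.2  226.5] slide [0.0004, -0.0042, 1.3566] angular [0.0001, 0.0004, -0.0004]
```

View pics/w5.png

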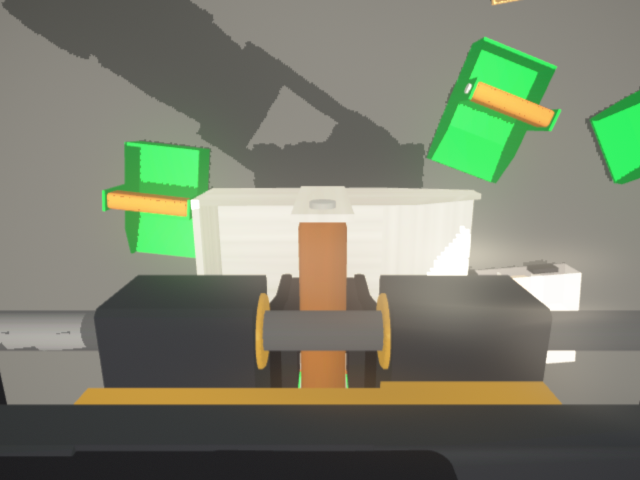

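The scoop is empty and square in the grip, with its rim edge level at row 192. Lower it.

Emit:
apply_moves --deltas '[{"slide": [0,-0.004,0.15],"angular": [0,0,0],"claw": -1},{"slide": [0,-0.004,0.4],"angular": [0,0,0],"claw": -1},{"slide": [0,-0.004,0.65],"angular": [0,0,0],"claw": -1},{"slide": [0,-0.004,0.85],"angular": [0,0,0],"claw": -1},{"slide": [0,-0.004,1.0],"angular": [0,0,0],"claw": -1}]'

```text
time_s: 15.58
tool_pos: [445.2, -257.6, 296.9]
tcp_rot: [-2.397, -2.03, 0.001]
force: [0.7, -0.9, -3.0]
gripper_width: 15.3
finger_force: 45.0
```

Emit:
apply_moves --deltas '[{"slide": [0,0,0.12],"angular": [0,0,0],"claw": -1},{"slide": [0,0,0.22],"angular": [0,0,0],"claw": -1},{"slide": [0,0,0.29],"angular": [0,0,0],"claw": -1},{"slide": [0,0,0.325],"angular": [0,0,0],"claw": -1},{"slide": [0,0,0.325],"angular": [0,0,0],"claw": -1}]'

```text
time_s: 16.2
tool_pos: [445.8, -259.7, 233.3]
tcp_rot: [2.397, 2.027, -0.001]
force: [0.4, -0.1, -2.8]
gripper_width: 15.3
finger_force: 45.0
```

```bash
python3 plan.py 445.2 -260.2 62.2 -9.6 0
```

```text
t 16.2 grasp now [ 446.  -260.1   69.8] q [-0.74  0.66  1.84 -0.    0.64 -0.58] F [ 0.4 -0.1 -2.8]
tcp goal [ 445.2 -260.2  225.7] slide [-0.003, -0.0026, 0.0378] angular [0.0005, 0.0007, 0.0003]
```

Emit:
apply_moves --deltas '[{"slide": [0,0,0.01],"angular": [0,0,0],"claw": -1},{"slide": [0,0,0.02],"angular": [0,0,0],"claw": -1},{"slide": [0,0,0.03],"angular": [0,0,0],"claw": -1},{"slide": [0,0,0.033],"angular": [0,0,0],"claw": -1},{"slide": [0,0,0.033],"angular": [0,0,0],"claw": -1}]'

```text
time_s: 16.82
tool_pos: [445.7, -260.0, 226.6]
tcp_rot: [2.397, 2.026, -0.001]
force: [-0.7, -0.3, -4.1]
gripper_width: 15.7
finger_force: 45.0
```

Emit:
apply_moves --deltas '[{"slide": [0,0,0.003],"angular": [0,0,0],"claw": -1},{"slide": [0,0,0.005],"angular": [0,0,0],"claw": -1},{"slide": [0,0,0.005],"angular": [0,0,0],"claw": -1}]'

```text
time_s: 17.2
tool_pos: [445.8, -260.1, 225.8]
tcp_rot: [2.396, 2.026, -0.001]
force: [0.7, -0.2, -0.4]
gripper_width: 15.7
finger_force: 45.0
```

Emit:
apply_moves --deltas '[{"slide": [0,0,0.002],"angular": [0,0,0],"claw": -1},{"slide": [0,0,0.002],"angular": [0,0,0],"claw": -1}]'

```text
time_s: 17.45
tool_pos: [445.8, -260.1, 225.7]
tcp_rot: [2.396, 2.026, -0.001]
force: [-0.9, 0.8, 5.0]
gripper_width: 15.5
finger_force: 45.0
```

Emit:
apply_moves --deltas '[{"slide": [0,0,0],"angular": [0,0,0],"claw": -0.3},{"slide": [0,0,0],"angular": [0,0,0],"claw": 0},{"slide": [0,0,0],"angular": [0,0,0],"claw": 0.4},{"slide": [0,0,0],"angular": [0,0,0],"claw": 0.4},{"slide": [0,0,0],"angular": [0,0,0],"claw": 0.4}]'

```text
time_s: 18.08
tool_pos: [445.7, -260.0, 225.2]
tcp_rot: [2.397, 2.026, -0.001]
force: [0.2, 0.1, -0.0]
gripper_width: 56.6
finger_force: 0.0
```

Emit:
apply_moves --deltas '[{"slide": [0,0,0],"angular": [0,0,0],"claw": 0.6},{"slide": [0,0,-0.1],"angular": [0,0,0],"claw": 0.6},{"slide": [0,0,-0.3],"angular": [0,0,0],"claw": 0.6},{"slide": [0,0,-0.6],"angular": [0,0,0],"claw": 0.6},{"slide": [0,0,-0.9],"angular": [0,0,0],"claw": 0.6}]'

```text
time_s: 18.7
tool_pos: [445.2, -259.3, 406.7]
tcp_rot: [2.397, 2.027, -0.001]
force: [1.1, -0.8, -0.2]
gripper_width: 69.9
finger_force: 0.0
```

Back away in -y for a clear view, then look at the whole scene.

Emit:
apply_moves --deltas '[{"slide": [-0.4,0,0],"angular": [0,0,0],"claw": 0.6},{"slide": [-0.6,0,0],"angular": [0,0,0],"claw": 0.6},{"slide": [-0.6,0,0],"angular": [0,0,0],"claw": 0.6},{"slide": [-0.6,0,0],"angular": [0,0,0],"claw": 0.6}]'

```text
time_s: 19.2
tool_pos: [425.0, -377.5, 405.0]
tcp_rot: [2.399, 2.027, -0.0]
force: [0.0, 1.7, -0.2]
gripper_width: 69.8
finger_force: 0.0
```

```bash
python3 -c "
from h import *
t=imaging.grab_frame('top');w=imaging.grab_frame('wrist')
o=np.zeros((570,800,3),np.uint8);o[:330,:]=cv2.resize(t[100:320,80:540],(800,382))[:330];o[330:,:320]=cv2.resize(w,(320,240))
o[330:,320:720]=cv2.resize(t[140:290,250:450],(400,240),interpolation=2);cv2.imwrite('pics/f.png',o)"
```

```text
(no output)
```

View pics/f.png

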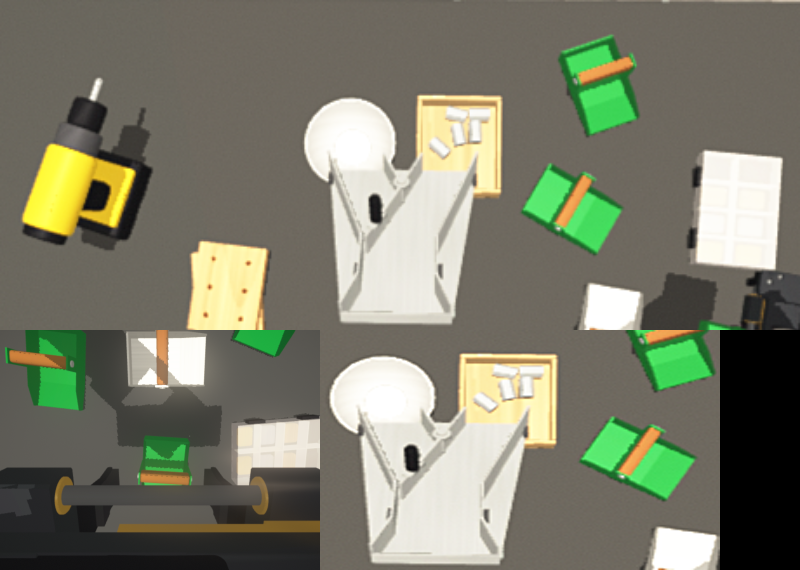

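The final view shows all five nuts in the tray near (460,130) and the flap against the left wall near (375,210). The empty scoop stands flat on the bench and the other things are unmoved. Handing in.

```bash
python3 -c "
from rig import workorder
print(workorder.hand_in())"
```

```text
the job is handed in; nothing more can be done
None
```

The job is handed in: the flap shuts off the dish side, all five nuts are in the kit tray, and the empty scoop stands level on the bench where it started, with everything else unmoved as far as the last pictures show.

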